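# Sort the hardware stripped from a chair

## Robot

A 6-joint arm with a two-finger parallel gripper is mounted at the origin on the work surface. World frame = base frame: x ahead of the robot, y to its left, z up, the work surface at z = 0. Lengths are in m, angles in rad, forces in N, time in s.
With the tool pointing down it reaches from about 0.225 to 0.875 m from the base axis. Payload 3.4 kg.
Tool frame: the origin (TCP) lies at the very end of the fingers, on their centre line; the grasp point (between the pads) lies behind it (manip.tcp_to_grasp is the z of the grasp point in the tool frame, in m); z points along the fingers, y is the direction in which the jaws open and shut (so a half turn about z gives the same grasp; the last joint's range is limited). The gripper opens to 85 mm and grips with 20 to 120 N. Pads are 22 mm wide; open, the fingers measure 114 mm over their backs; the gripper's body (76 mm by 85 mm) begins 54 mm behind the grasp point. The pads swing forward as they close: fully open they stand 13 mm farther back than shut.
Start: joints at [1.16, 0.276, 1.505, -0, 1.361, -0.121], TCP at [0.164, 0.551, 0.231] pointing down, gripper open.
Joint ranges: [-2.89, 2.89], [-0.75, 2.08], [0.22, 2.7], [-1.18, 4.32], [0.11, 2.71], [-2.7, 2.7]. Speed limits (rad/s): [2.57, 2.57, 3.14, 3.14, 3.14, 3.14].

## Interface

Orientations are given as a unit quaternion [w, x, y, z].
In Python, from rig import manip, eyes gives the robot as it stands.
- The arm moves only by the tool servo_tool, never from a script. Its argument "increments" is a list of rows, each an object with "slide": the shift along the tool's x, y, z in m, a list of three; "spin": the turn about the tool's z in degrees. A call has 1 to 8 rows; each row shifts and turns the commanded pose from where the row before left it, along the tool's axes as they then stand; what a row does not reach is not made up. A row lasts 1/10 s, in which the tool goes at most 50 mm and 8.59 degrees, less where a joint would pass 70% of its speed; a pose out of reach is approached as far as the arm can. A call is refused whole if a number of a shift passes 0.05 or a number of a turn 8.59, either way. A call with a gripper value outside its range is refused whole. "hand" is the opening, from 0 (shut) to 1 (fully open), set as the call begins (left out, the last holds). The fingers move at their own pace and stop on an object; "newtons" is the grip in N (left out, the last holds). Time passes only in rows, so rows that do not move let the fingers close. It gives the time, the measured TCP pose, the force and the opening at its end, in the units of the state.
- manip.get_state(): the state, without advancing time (a new reading comes with each control period).
- eyes.get_image(name): name is "scene" or "top" or "wrist"; returns the picture (400x640x3 uint8, blue, green, red); there is no depth.
- eyes.calibration(name): a dict with "fx", "fy", "cx", "cy" (pixels), "rvec" (rotation vector, rad) and "tvec" (3), from world to camera coordinates, as OpenCV has them; the wrist camera has in their place "hand_eye" (4x4, takes a point from camera to tool coordinates, whose origin is the TCP and whose axes are the flange's). Camera axes: x right, y down, z forward; pixel columns grow to the right and rows downward; lengths in m; the calibration is good to about 2 mm. A picture is of the moment at which its call begins: read the wrist's pose just before it. calibration takes no time and is no camera call.
- manip.sign_off(): hands the job in, once; it reports no verdict.
The state is a dict: "clock": time; "qpos": joint angles; "qd": joint speeds; "effort": joint torques, N m; "position": TCP position; "ee_rot": TCP orientation; "contact_force": force on the tool from outside, world axes, zero at the start; "moment": the same for the moment, N m; "width": finger opening in m.
Only numpy, scipy, OpenCV 4.12 (cv2) and the standard library are available. Lean on these libraries where they do the work, as an engineer would, in place of code of your own. Each camera call takes 0.05 s, during which the arm holds its last target.

## Task

Sort the chair hardware lying on the bench: stand the two turned wooden feet upright in the two-compartment wooden box, one in each compartment, lay the turned spindle flat in the long grey tray, and put both castors in the round metal dish, each flat on its plate with the wheel up. Leave the roll of tape and the tack tin where they are.

Things in the scene. Friction and masses are not known exactly. Their poses are not given: they have to be found in the camera images.
- foot_a: Turned furniture foot in dark wood, the same as the other foot: round, 55 mm tall, 48 mm across from 30 to 48 mm up (the best height to grip, 39 mm up), narrowing to a 34 mm base, with a steel screw 8 mm across standing 12 mm out of its top. It starts standing upright. Origin: centre of the base; z up along the foot. About 80 g.
- foot_b: Turned furniture foot in dark wood, the same as the other foot: round, 55 mm tall, 48 mm across from 30 to 48 mm up (the best height to grip, 39 mm up), narrowing to a 34 mm base, with a steel screw 8 mm across standing 12 mm out of its top. It starts standing upright. Origin: centre of the base; z up along the foot. About 80 g.
- castor_a: Small furniture castor, the same as the other castor, standing on its plate with the wheel up: steel plate 40 x 40 x 4 mm underneath, a steel fork of two cheeks (20 mm wide along y, from 12 to 45 mm up, 24 mm over their outsides along x) round a black wheel 36 mm across, 15 mm wide, whose top is 54 mm up. Origin: centre of the plate's underside; x is the wheel's axle (pinch the fork along x, about 37 mm up), z up. The wheel does not turn. About 70 g.
- castor_b: Small furniture castor, the same as the other castor, standing on its plate with the wheel up: steel plate 40 x 40 x 4 mm underneath, a steel fork of two cheeks (20 mm wide along y, from 12 to 45 mm up, 24 mm over their outsides along x) round a black wheel 36 mm across, 15 mm wide, whose top is 54 mm up. Origin: centre of the plate's underside; x is the wheel's axle (pinch the fork along x, about 37 mm up), z up. The wheel does not turn. About 70 g.
- spindle: Short turned spindle in dark wood, lying down, 120 mm long; a square block 26 x 26 mm and 44 mm long in the middle, round turned ends 14 to 23 mm thick. Origin: its middle, on its axis, 13 mm above what it lies on; x along its length, y level across it. Grip the block across y. About 50 g.
- foot_box: Shallow open plywood box, fixed, 90 mm (x) by 167 mm (y), 20 mm high, floor 5 mm thick, walls 5 mm; a 5 mm divider across its middle, as high as the walls, makes two compartments side by side along y, each 80 mm (x) by 76 mm (y) inside, centred 40.5 mm either way along y. Origin: centre of its underside.
- long_tray: Shallow open grey plastic tray without divider, fixed, 100 mm (x) by 200 mm (y, its long way), 16 mm high, floor and walls 4 mm thick. Origin: centre of its underside.
- round_tin: Shallow round aluminium dish, fixed, 144 mm across the rim, 132 mm across its flat inside floor, 18 mm high, floor and wall 4 mm thick. Origin: centre of its underside.
- tape_roll: Roll of paper tape lying flat among the hardware, 60 mm across, 38 mm hole, 24 mm high; not to be moved. Origin: centre of its underside.
- tack_tin: Closed round tack tin with a green lid among the hardware, 56 mm across, 25 mm high; not to be moved. Origin: centre of its underside.
Not all that is in view belongs to the job. Leave any red or turquoise look-alike of the spindle alone. What is shaped like the foot_b but blue or purple is not meant.

How it is judged:
By the outcome, as a careful person would: the job done as asked, in the order asked, and still so for the second after the job is handed in, with the robot touching nothing.
It also fails if it takes over 109 s, if anything falls off the work surface, if the arm or the gripper's body presses on something with over 40 N, if the wrist force passes 120 N, or if a joint passes its speed limit or range.

## Working session

There is one attempt and no reset: what is moved stays moved. The work goes in short steps, Python scripts to look and compute and a tool call to move; the robot and the scene stay as the last step left them, time stands still between calls to the robot, and variables do not carry over. Pictures are saved under pics/ and viewed, and the job is handed in when it is done.

Besides the shell and the picture viewer there is one more tool, called after "Call:" as name(argument=value, ...), one argument or row to a line, values as JSON. servo_tool: Moves the arm, as the interface text tells. Its arguments: {"type":"object","properties":{"increments":{"type":"array","items":{"type":"object","properties":{"slide":{"type":"array","items":{"type":"number"}},"spin":{"type":"number"}}}},"hand":{"type":"number"},"newtons":{"type":"number"}},"required":["increments"]}

```bash
mkdir -p pics; ls
python3 - <<'E'
from rig import manip, eyes
import cv2
print(manip.get_state(), manip.tcp_to_grasp)
for n in ("scene","top"):
    cv2.imwrite(f"pics/{n}0.png",eyes.get_image(n)); print(n,eyes.calibration(n))
print(eyes.calibration("wrist"))
E
```

```text
pics
{'clock': 0.0, 'qpos': array([ 1.16003170e+00,  2.76595862e-01,  1.50617211e+00,  6.30729671e-06,
        1.36069564e+00, -1.21002383e-01]), 'qd': array([ 0.00067201, -0.00107071,  0.00149119,  0.00046644,  0.0016459 ,
       -0.00078271]), 'effort': array([ 1.48320811e-03, -4.16770613e+01, -2.45807844e+01,  4.40790291e-05,
        1.10639253e-02, -1.25286576e-05]), 'position': array([0.16407596, 0.5505232 , 0.23042369]), 'ee_rot': array([-2.48783311e-04,  1.44375389e-01,  9.89522548e-01, -9.01795985e-04]), 'contact_force': array([-0.33142907,  0.25095305, -0.26927809]), 'moment': array([ 0.00363333, -0.0235178 ,  0.01682432]), 'width': 0.08530599179304227} -0.0187
scene {'fx': 499.29463936462423, 'fy': 499.29463936462423, 'cx': 321.4372671364565, 'cy': 192.41503227200826, 'rvec': array([ 0.93220064,  2.35594332, -1.24686895]), 'tvec': array([ 0.34836718, -0.16425013,  1.31290258])}
top {'fx': 453.31408466259603, 'fy': 453.31408466259603, 'cx': 323.6798237828027, 'cy': 201.71746825294892, 'rvec': array([ 2.13435225, -2.13139956,  0.21334896]), 'tvec': array([0.00186576, 0.47761878, 0.91659015])}
{'fx': 292.95651062649114, 'fy': 292.95651062649114, 'cx': 320.1795251716812, 'cy': 197.82704053751542, 'hand_eye': array([[ 1.11182799e-03, -9.55862447e-01, -2.93812433e-01,
         7.62812118e-02],
       [ 9.99999375e-01,  1.02770802e-03,  4.40688623e-04,
        -3.33236124e-04],
       [-1.19284312e-04, -2.93812739e-01,  9.55862992e-01,
        -1.41877772e-01],
       [ 0.00000000e+00,  0.00000000e+00,  0.00000000e+00,
         1.00000000e+00]])}
```

View pics/scene0.png

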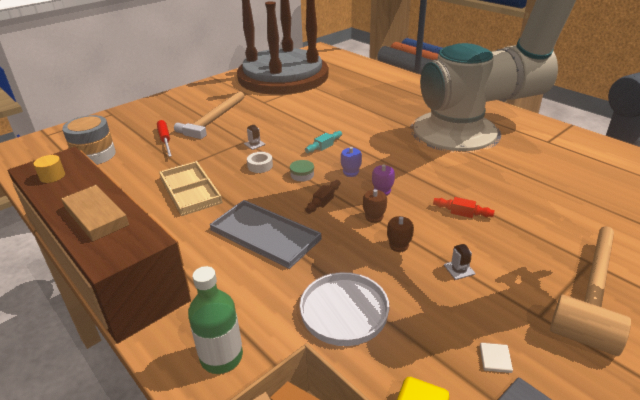

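View pics/top0.png

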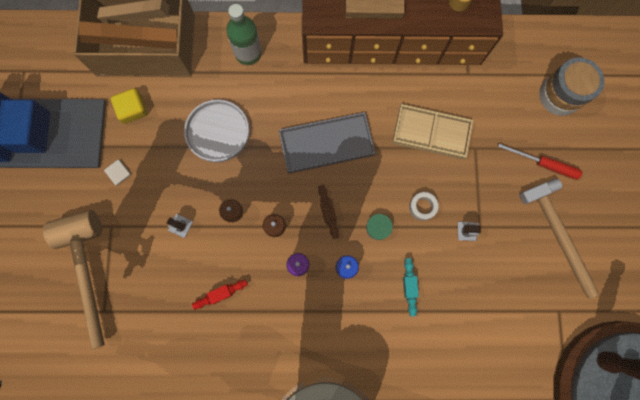

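The top view shows these candidates:
- **Feet:** dark at (231,210) and (274,225). Purple (298,264) and blue (348,267) are decoys.
- **Spindle:** dark at (328,212). Red (220,293) and turquoise (411,287) are decoys.
- **Castors:** (179,225) and (468,231).

I'll confirm these in an enlarged crop and measure them.

```bash
cat > h.py <<'E'
import numpy as np, cv2
from rig import manip, eyes
from scipy.spatial.transform import Rotation as R
def cam(n):
    c=eyes.calibration(n); K=np.array([[c['fx'],0,c['cx']],[0,c['fy'],c['cy']],[0,0,1]])
    if n=='wrist':
        s=manip.get_state(); q=s['ee_rot']; T=np.eye(4); T[:3,:3]=R.from_quat([q[1],q[2],q[3],q[0]]).as_matrix(); T[:3,3]=s['position']
        M=np.linalg.inv(T@c['hand_eye']); return K,M[:3,:3],M[:3,3]
    return K,cv2.Rodrigues(c['rvec'])[0],np.array(c['tvec'])
def ray(C,uv,z):
    K,Rm,t=C; uv=np.atleast_2d(np.array(uv,float)); d=np.c_[uv,np.ones(len(uv))]@np.linalg.inv(K).T@Rm; o=-Rm.T@t
    return o+d*((z-o[2])/d[:,2])[:,None]
def proj(C,P):
    K,Rm,t=C; p=(np.atleast_2d(P)@Rm.T+t)@K.T; return p[:,:2]/p[:,2:]
E
python3 - <<'E'
from h import *
im=cv2.imread('pics/top0.png'); C=cam('top')
cv2.imwrite('pics/crop0.png',cv2.resize(im[180:320,150:490],None,fx=2.3,fy=2.3,interpolation=cv2.INTER_CUBIC))
cv2.imwrite('pics/crop1.png',cv2.resize(im[85:185,170:490],None,fx=2.5,fy=2.5,interpolation=cv2.INTER_CUBIC))
for n,uv,z in [('f',(231,210),.04),('f',(274,225),.04),('sp',(328,212),.013),('ca',(179,225),.03),('cb',(468,231),.03),('tin',(217,130),.018),('tray',(328,143),.016),('box',(433,130),.02)]: print(n,ray(C,uv,z).round(3))
print(-C[1].T@C[2])
E
```

```text
f [[0.46  0.198 0.04 ]]
f [[0.428 0.107 0.04 ]]
sp [[ 0.461 -0.007  0.013]]
ca [[0.429 0.309 0.03 ]]
cb [[ 0.417 -0.306  0.03 ]]
tin [[0.645 0.24  0.018]]
tray [[ 0.616 -0.008  0.016]]
box [[ 0.647 -0.244  0.02 ]]
[0.3027874  0.01810771 0.98805495]
```

View pics/crop0.png

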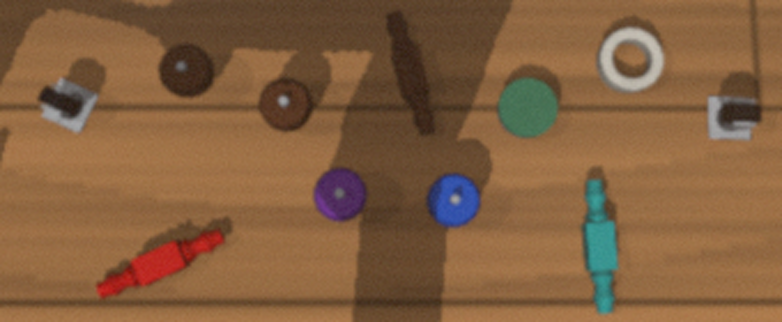

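View pics/crop1.png

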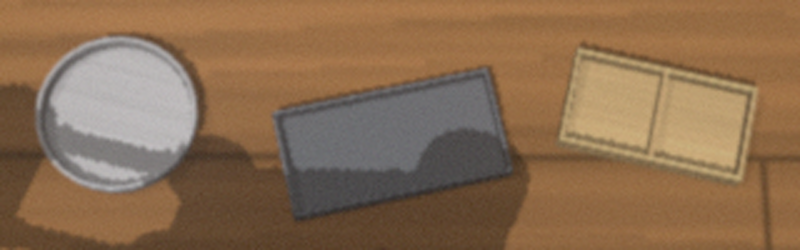

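The crop confirms it. The brown feet are the two at the left centre, the dark brown spindle is in the middle, and a castor sits at each end. Next I'll measure everything with masks and check against the given sizes.

Run:
```python
from h import *
im=cv2.imread('pics/top0.png'); C=cam('top')
hsv=cv2.cvtColor(im,cv2.COLOR_BGR2HSV); g=cv2.cvtColor(im,cv2.COLOR_BGR2GRAY)
# containers by corners in crop1
def cr(p,s,o): return (np.array(p)+.5)/s-.5+np.array(o)
for n,p,z in [('box',[(579,44),(757,88),(742,182),(559,141)],.02),('tray',[(489,67),(511,172),(297,218),(275,111)],.016)]:
    q=ray(C,cr(p,2.5,(170,85)),z)[:,:2]; d=np.linalg.norm(q-np.roll(q,-1,0),axis=1)
    l=(q[0]-q[1]+q[3]-q[2]) if n=='box' else (q[0]-q[3]+q[1]-q[2])
    print(n,q.mean(0).round(4),'sides',d.round(3),'long axis deg',np.degrees(np.arctan2(l[1],l[0])).round(1)%180)
# tin: rim edges
for n,u in [('tin',[(36,112),(202,112),(118,36),(118,191)])]:
    q=ray(C,cr(u,2.5,(170,85)),.018)[:,:2]; print(n,(q[0]+q[1])/2,(q[2]+q[3])/2,np.linalg.norm(q[0]-q[1]),np.linalg.norm(q[2]-q[3]))
# dark things
m=((g<62)&(np.arange(400)[:,None]>170)&(np.arange(400)[:,None]<250)).astype(np.uint8)
n,lab,st,ce=cv2.connectedComponentsWithStats(m)
for i in range(1,n):
    if st[i,4]>30:
        pts=np.argwhere(lab==i)[:,::-1].astype(np.float32)
        print(ce[i].round(1),st[i],cv2.minAreaRect(pts), ray(C,ce[i],.04).round(4))
```

```text
box [ 0.6466 -0.2443] sides [0.165 0.09  0.166 0.094] long axis deg 76.4
tray [ 0.6203 -0.0056] sides [0.1   0.195 0.101 0.198] long axis deg 102.6
tin [0.64575345 0.23963661] [0.64528607 0.24059995] 0.14773992589616858 0.14516617680153227
[327.9 213.5] [301 184  54  55 694] ((320.52593994140625, 217.4688262939453), (53.77577590942383, 43.9536247253418), 53.80678939819336) [[ 0.4531 -0.0065  0.04  ]]
[231.1 210.3] [220 199  23  23 400] ((231.0, 210.0), (22.0, 22.0), 90.0) [[0.4594 0.198  0.04  ]]
[104.4 226.5] [ 89 210  57  40 419] ((112.89402770996094, 233.0077667236328), (57.42373275756836, 32.89655303955078), 15.802515029907227) [[0.4243 0.4606 0.04  ]]
[277.5 223.9] [265 214  23  23 190] ((274.4600524902344, 224.72003173828125), (22.0, 21.80000114440918), 36.869895935058594) [[0.4305 0.0997 0.04  ]]
[176.3 223.7] [167 218  19  13 118] ((176.00001525878906, 223.50003051757812), (17.441329956054688, 8.049844741821289), 26.56505012512207) [[0.4305 0.3115 0.04  ]]
[471.4 228.5] [463 225  18   9 123] ((471.5, 229.0), (8.0, 17.0), 90.0) [[ 0.4216 -0.3101  0.04  ]]
```

Run:
```python
from h import *
im=cv2.imread('pics/top0.png')
a=[cv2.resize(im[y-20:y+20,x-20:x+20],None,fx=9,fy=9,interpolation=cv2.INTER_CUBIC) for x,y in [(180,225),(468,231)]]
cv2.imwrite('pics/cast.png',np.hstack(a))
```

```text
(no output)
```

View pics/cast.png

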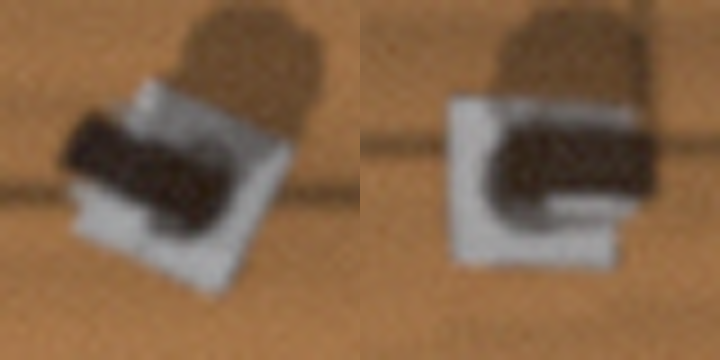

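```bash
cat >> h.py <<'E'
def th():
    q=manip.get_state()['ee_rot']; m=R.from_quat([q[1],q[2],q[3],q[0]]).as_matrix(); return np.degrees(np.arctan2(m[1,1],m[0,1])),m
def plan(x,y,z,theta=None,p=None,t=None):
    """tool-axis totals; slides first, spin after"""
    s=manip.get_state(); t0,m=th(); d=m.T@(np.array([x,y,z])-s['position'])
    n=int(np.ceil(np.linalg.norm(d)/.048)); 
    sp=0 if theta is None else (t0-theta+180)%360-180
    print('total',d.round(4),'rows',n,'each',(d/max(n,1)).round(4),'spin',round(sp,1),'rows',int(np.ceil(abs(sp)/8.5)),'theta',round(t0,1),'J6',s['qpos'][5].round(2),'clock',s['clock'].round(2),'F',np.linalg.norm(s['contact_force']).round(1))
E
python3 -c "
from h import *
plan(.459,.198,.18,-13.6)"
```

```text
Traceback (most recent call last):
  File "h.py", line 22, in plan
    print('total',d.round(4),'rows',n,'each',(d/max(n,1)).round(4),'spin',round(sp,1),'rows',int(np.ceil(abs(sp)/8.5)),'theta',round(t0,1),'J6',s['qpos'][5].round(2),'clock',s['clock'].round(2),'F',np.linalg.norm(s['contact_force']).round(1))
                                                                                                                                                                              ^^^^^^^^^^^^^^^^
AttributeError: 'float' object has no attribute 'round'
```

```bash
sed -i "s/s\['clock'\].round(2)/round(float(s['clock']),2)/" h.py
python3 -c "
from h import *
plan(.459,.198,.18,-13.6)"
```

```text
total [-0.3834 -0.2535  0.0509] rows 10 each [-0.0383 -0.0254  0.0051] spin 87.0 rows 11 theta 73.4 J6 -0.12 clock 0.1 F 0.4
```

Call:
servo_tool(
  increments=[
    {"slide": [-0.038, -0.025, 0.005]},
    {"slide": [-0.038, -0.025, 0.005]},
    {"slide": [-0.038, -0.025, 0.005]},
    {"slide": [-0.038, -0.025, 0.005]},
    {"slide": [-0.038, -0.025, 0.005]},
    {"slide": [-0.038, -0.025, 0.005]},
    {"slide": [-0.038, -0.025, 0.005]},
    {"slide": [-0.038, -0.025, 0.005]},
  ],
)

```text
$.increments[0]: bad value
```

Call:
servo_tool(
  increments=[
    {"slide": [-0.038, -0.026, 0.005]},
    {"slide": [-0.038, -0.026, 0.005]},
    {"spin": 8.5},
    {"spin": 8.5},
    {"spin": 8.5},
    {"spin": 8.5},
    {"spin": 8.5},
    {"spin": 8.5},
  ],
)

```text
$.increments[0]: bad value
```

Call:
servo_tool(
  increments=[
    {"spin": 8.5},
    {"spin": 8.5},
    {"spin": 8.5},
    {"spin": 8.5},
    {"spin": 2},
    {"slide": [0, 0, 0]},
    {"slide": [0, 0, 0]},
  ],
)

```text
$.increments[0]: bad value
```

Run:
```python
from h import *
plan(.459,.198,.18,-13.6)
C=cam('wrist'); im=eyes.get_image('wrist'); cv2.imwrite('pics/w1.png',im); print(manip.get_state()['position'])
print(proj(C,[[.4594,.198,.067],[.4594,.198,.048],[.428,.106,.067]]).round(0))
```

```text
total [-0.3834 -0.2535  0.0509] rows 10 each [-0.0383 -0.0254  0.0051] spin 87.0 rows 11 theta 73.4 J6 -0.12 clock 0.1 F 0.4
[0.16415987 0.55065905 0.23064573]
[[146. 438.]
 [154. 424.]
 [ 79. 436.]]
```

View pics/w1.png

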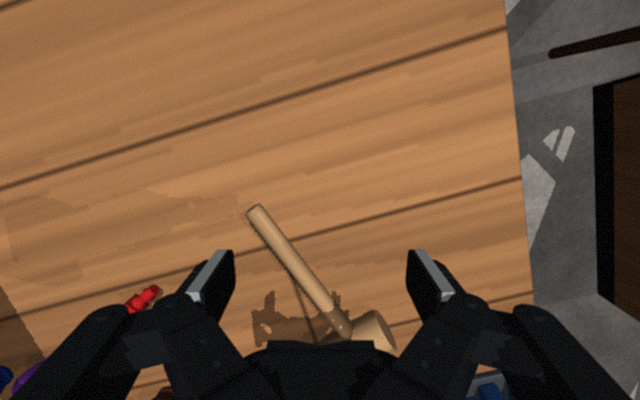

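The move was refused, so each row probably needs both fields. The picture is from the start pose: a mallet at (300,270), nothing of interest.

Call:
servo_tool(
  increments=[
    {"slide": [-0.038, -0.025, 0.005], "spin": 0},
    {"slide": [-0.038, -0.025, 0.005], "spin": 0},
    {"slide": [-0.038, -0.025, 0.005], "spin": 0},
    {"slide": [-0.038, -0.025, 0.005], "spin": 0},
    {"slide": [-0.038, -0.025, 0.005], "spin": 0},
    {"slide": [-0.038, -0.025, 0.005], "spin": 0},
    {"slide": [-0.038, -0.025, 0.005], "spin": 0},
    {"slide": [-0.038, -0.025, 0.005], "spin": 0},
  ],
)

```text
clock: 0.95
position: [0.3993, 0.2709, 0.1911]
ee_rot: [0.0, 0.144, 0.99, 0.0]
contact_force: [1.0, 0.8, -0.2]
width: 0.0853
```

Call:
servo_tool(
  increments=[
    {"slide": [-0.038, -0.026, 0.005], "spin": 0},
    {"slide": [-0.038, -0.026, 0.005], "spin": 0},
    {"slide": [0, 0, 0], "spin": 8.5},
    {"slide": [0, 0, 0], "spin": 8.5},
    {"slide": [0, 0, 0], "spin": 8.5},
    {"slide": [0, 0, 0], "spin": 8.5},
    {"slide": [0, 0, 0], "spin": 8.5},
    {"slide": [0, 0, 0], "spin": 8.5},
  ],
)

```text
clock: 1.75
position: [0.4563, 0.2008, 0.181]
ee_rot: [-0.0, 0.559, 0.829, -0.0]
contact_force: [-0.2, -0.1, -0.3]
width: 0.0853
```

Call:
servo_tool(
  increments=[
    {"slide": [0, 0, 0], "spin": 8.5},
    {"slide": [0, 0, 0], "spin": 8.5},
    {"slide": [0, 0, 0], "spin": 8.5},
    {"slide": [0, 0, 0], "spin": 8.5},
    {"slide": [0, 0, 0], "spin": 2},
    {"slide": [0, 0, 0], "spin": 0},
    {"slide": [0, 0, 0], "spin": 0},
  ],
)

```text
clock: 2.45
position: [0.4563, 0.201, 0.1811]
ee_rot: [-0.0, 0.786, 0.619, -0.0]
contact_force: [0.6, 0.1, 0.5]
width: 0.0852
```

Run:
```python
from h import *
plan(.459,.198,.18,-13.6)
C=cam('wrist'); im=eyes.get_image('wrist'); cv2.imwrite('pics/w2.png',im); print(manip.get_state()['position'])
print(proj(C,[[.4594,.198,.067],[.4594,.198,.048],[.428,.106,.067]]).round(0))
```

```text
total [-0.0023  0.0033  0.0011] rows 1 each [-0.0023  0.0033  0.0011] spin 0.0 rows 1 theta -13.6 J6 0.51 clock 2.45 F 0.7
[0.4563776  0.20094888 0.18119066]
[[326. 196.]
 [325. 190.]
 [316. 288.]]
```

View pics/w2.png

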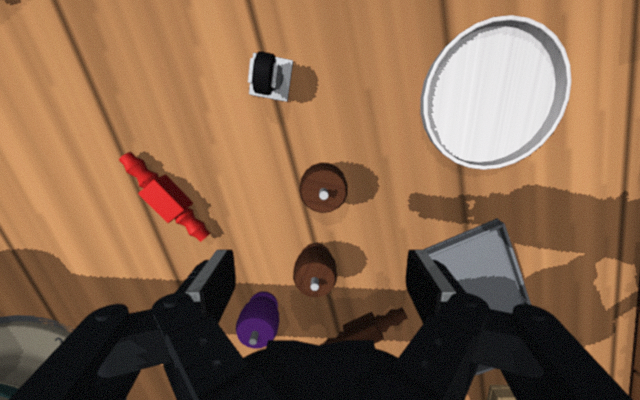

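The wrist view shows the two brown feet, with screws at (323,195) and (315,286), within 3 px of where I projected them. The purple decoy is at (256,320). I'll descend on foot 1.

Run:
```python
from h import *
C=cam('wrist'); print(ray(C,[(323,195),(315,286)],.067).round(4)); plan(.4594,.1985,.0205)
```

```text
[[0.4574 0.1994 0.067 ]
 [0.4274 0.1082 0.067 ]]
total [-0.0017  0.0035  0.1607] rows 4 each [-0.0004  0.0009  0.0402] spin 0 rows 0 theta -13.6 J6 0.51 clock 2.5 F 0.5
```

Call:
servo_tool(
  increments=[
    {"slide": [-0.001, 0.002, 0.04], "spin": 0},
    {"slide": [0, 0, 0.04], "spin": 0},
    {"slide": [0, 0, 0.04], "spin": 0},
    {"slide": [0, 0, 0.04], "spin": 0},
    {"slide": [0, 0, 0], "spin": 0},
  ],
  hand=1,
  newtons=40,
)

```text
clock: 3.0
position: [0.4539, 0.1983, 0.0171]
ee_rot: [-0.002, 0.786, 0.619, -0.005]
contact_force: [-1.2, -1.4, -0.3]
width: 0.0853
```

Call:
servo_tool(
  increments=[
    {"slide": [0, 0, 0], "spin": 0},
    {"slide": [0, 0, 0], "spin": 0},
    {"slide": [0, 0, 0], "spin": 0},
    {"slide": [0, 0, 0], "spin": 0},
    {"slide": [0, 0, 0], "spin": 0},
    {"slide": [0, 0, 0], "spin": 0},
    {"slide": [0, 0, 0], "spin": 0},
    {"slide": [0, 0, 0], "spin": 0},
  ],
  hand=0,
  newtons=40,
)

```text
clock: 3.8
position: [0.4599, 0.2001, 0.0237]
ee_rot: [0.001, 0.786, 0.618, 0.002]
contact_force: [-0.9, -0.6, 6.8]
width: 0.0469
```

Call:
servo_tool(
  increments=[
    {"slide": [0, 0, -0.04], "spin": 0},
    {"slide": [0, 0, -0.04], "spin": 0},
    {"slide": [0, 0, -0.04], "spin": 0},
    {"slide": [0, 0, 0], "spin": 0},
  ],
)

```text
clock: 4.2
position: [0.4625, 0.2009, 0.1481]
ee_rot: [0.003, 0.786, 0.618, 0.007]
contact_force: [1.1, -0.1, -0.5]
width: 0.0466
```

Run:
```python
from h import *
b=np.array([.6466,-.2443]);d=np.array([np.cos(np.radians(76.4)),np.sin(np.radians(76.4))])
print(b+.0405*d,b-.0405*d)
x,y=b-.0405*d
plan(x,y,.14,-13.6)
```

```text
[ 0.65612326 -0.20493558] [ 0.63707674 -0.28366442]
total [-0.43    0.2834  0.0086] rows 11 each [-0.0391  0.0258  0.0008] spin 0.0 rows 1 theta -13.6 J6 0.51 clock 4.2 F 1.2
```

Call:
servo_tool(
  increments=[
    {"slide": [-0.039, 0.026, 0], "spin": 0},
    {"slide": [-0.039, 0.026, 0], "spin": 0},
    {"slide": [-0.039, 0.026, 0], "spin": 0},
    {"slide": [-0.039, 0.026, 0], "spin": 0},
    {"slide": [-0.039, 0.026, 0], "spin": 0},
    {"slide": [-0.039, 0.026, 0], "spin": 0},
    {"slide": [-0.039, 0.026, 0], "spin": 0},
    {"slide": [-0.039, 0.026, 0], "spin": 0},
  ],
)

```text
clock: 5.0
position: [0.587, -0.1544, 0.1413]
ee_rot: [0.0, 0.786, 0.618, 0.0]
contact_force: [1.6, 0.8, -1.2]
width: 0.0465
```

Call:
servo_tool(
  increments=[
    {"slide": [-0.039, 0.026, 0], "spin": 0},
    {"slide": [-0.039, 0.026, 0], "spin": 0},
    {"slide": [-0.03, 0.02, 0], "spin": 0},
    {"slide": [0, 0, 0], "spin": 0},
    {"slide": [0, 0, 0], "spin": 0},
    {"slide": [0, 0, 0], "spin": 0},
  ],
)

```text
clock: 5.6
position: [0.6308, -0.2733, 0.141]
ee_rot: [-0.001, 0.786, 0.619, -0.0]
contact_force: [0.5, 0.6, -1.7]
width: 0.047
```

Run:
```python
from h import *
plan(.6371,-.2837,.0265,-13.6)
C=cam('wrist'); im=eyes.get_image('wrist'); cv2.imwrite('pics/w3.png',im); print(manip.get_state()['position'])
b=np.array([.6466,-.2443]);t=np.radians(76.4);d=np.array([np.cos(t),np.sin(t)]);e=np.array([d[1],-d[0]])
print(proj(C,[[*(b+s*.0835*d+r*.045*e),.02] for s in(1,-1) for r in (1,-1)]).round(0))
```

```text
total [-0.0088  0.0087  0.1145] rows 3 each [-0.0029  0.0029  0.0382] spin 0.0 rows 1 theta -13.6 J6 -0.27 clock 5.6 F 1.8
[ 0.63090455 -0.27302868  0.14126062]
[[388.  56.]
 [278.  56.]
 [376. 242.]
 [285. 242.]]
```

View pics/w3.png

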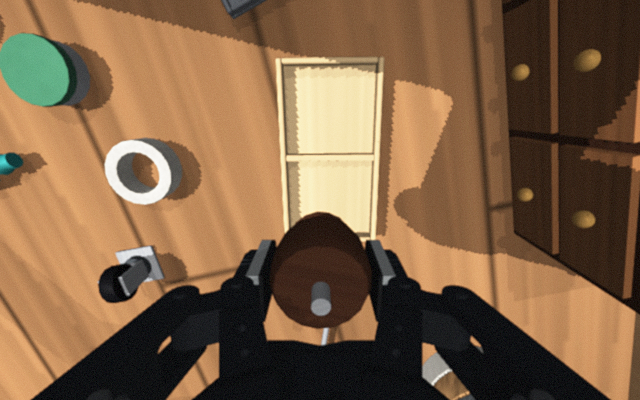

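The box corners land within about 5 px of my projection, and the foot hangs upright. I'll lower it into the far compartment.

Call:
servo_tool(
  increments=[
    {"slide": [-0.009, 0.008, 0.03], "spin": 0},
    {"slide": [0, 0, 0.035], "spin": 0},
    {"slide": [0, 0, 0.03], "spin": 0},
    {"slide": [0, 0, 0.01], "spin": 0},
    {"slide": [0, 0, 0.004], "spin": 0},
    {"slide": [0, 0, 0], "spin": 0},
    {"slide": [0, 0, 0], "spin": 0},
  ],
)

```text
clock: 6.35
position: [0.6384, -0.2855, 0.0342]
ee_rot: [0.002, 0.786, 0.619, 0.001]
contact_force: [0.0, -0.2, 0.4]
width: 0.0466
```

```bash
python3 -c "
from h import *
plan(.6371,-.2837,.0285,-13.6);s=manip.get_state();print(s['position'],s['contact_force'])"
```

```text
total [ 0.0014 -0.0017  0.0057] rows 1 each [ 0.0014 -0.0017  0.0057] spin 0.0 rows 1 theta -13.6 J6 -0.28 clock 6.35 F 0.5
[ 0.63842448 -0.28546311  0.03424814] [ 0.01590186 -0.22602073  0.41973031]
```

Call:
servo_tool(
  increments=[
    {"slide": [0, 0, 0.003], "spin": 0},
    {"slide": [0, 0, 0.002], "spin": 0},
    {"slide": [0, 0, 0], "spin": 0},
    {"slide": [0, 0, 0], "spin": 0},
  ],
)

```text
clock: 6.75
position: [0.6379, -0.2856, 0.0289]
ee_rot: [0.001, 0.786, 0.618, 0.0]
contact_force: [-1.5, -0.1, 5.3]
width: 0.0472
```

Call:
servo_tool(
  increments=[
    {"slide": [0, 0, 0], "spin": 0},
    {"slide": [0, 0, 0], "spin": 0},
    {"slide": [0, 0, 0], "spin": 0},
    {"slide": [0, 0, 0], "spin": 0},
    {"slide": [0, 0, 0], "spin": 0},
    {"slide": [0, 0, 0], "spin": 0},
  ],
  hand=0.85,
)

```text
clock: 7.35
position: [0.6372, -0.2851, 0.0271]
ee_rot: [-0.0, 0.786, 0.618, -0.0]
contact_force: [0.9, -0.2, 0.2]
width: 0.0728
```

Call:
servo_tool(
  increments=[
    {"slide": [0, 0, -0.03], "spin": 0},
    {"slide": [0, 0, -0.04], "spin": 0},
    {"slide": [0, 0, -0.04], "spin": 0},
    {"slide": [0, 0, -0.04], "spin": 0},
    {"slide": [0, 0, 0], "spin": 0},
  ],
)

```text
clock: 7.85
position: [0.6406, -0.287, 0.1848]
ee_rot: [0.006, 0.786, 0.618, 0.003]
contact_force: [0.3, -0.5, 0.7]
width: 0.073
```

```bash
python3 -c "
from h import *
cv2.imwrite('pics/w4.png',eyes.get_image('wrist'))
plan(.4285,.107,.17,-13.6)"
```

```text
total [ 0.3327 -0.2972  0.0084] rows 10 each [ 0.0333 -0.0297  0.0008] spin -0.0 rows 1 theta -13.6 J6 -0.28 clock 7.9 F 1.4
```

View pics/w4.png

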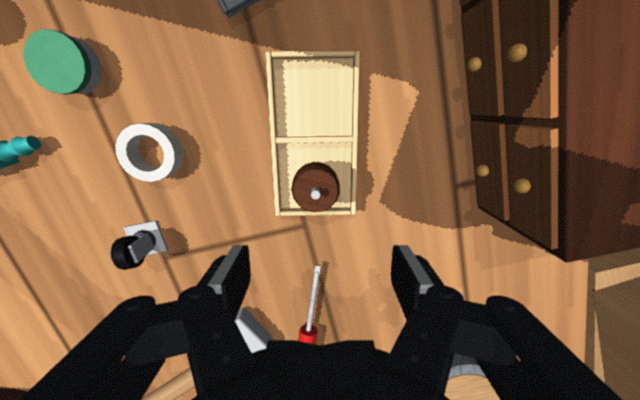

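Foot 1 stands in the far compartment, with its screw at (316,193). Now foot 2.

Call:
servo_tool(
  increments=[
    {"slide": [0.033, -0.03, 0], "spin": 0},
    {"slide": [0.033, -0.03, 0], "spin": 0},
    {"slide": [0.033, -0.03, 0], "spin": 0},
    {"slide": [0.033, -0.03, 0], "spin": 0},
    {"slide": [0.033, -0.03, 0], "spin": 0},
    {"slide": [0.033, -0.03, 0], "spin": 0},
    {"slide": [0.033, -0.03, 0], "spin": 0},
    {"slide": [0.033, -0.03, 0], "spin": 0},
  ],
  hand=1,
)

```text
clock: 8.7
position: [0.4639, 0.0293, 0.1759]
ee_rot: [-0.001, 0.786, 0.618, -0.001]
contact_force: [0.1, 0.1, 0.1]
width: 0.0853
```

Call:
servo_tool(
  increments=[
    {"slide": [0.033, -0.03, 0], "spin": 0},
    {"slide": [0.033, -0.027, 0], "spin": 0},
    {"slide": [0, 0, 0], "spin": 0},
    {"slide": [0, 0, 0], "spin": 0},
    {"slide": [0, 0, 0], "spin": 0},
  ],
)

```text
clock: 9.2
position: [0.4264, 0.1048, 0.1768]
ee_rot: [0.0, 0.786, 0.618, -0.0]
contact_force: [-0.2, -0.1, 0.2]
width: 0.0854
```

Run:
```python
from h import *
plan(.428,.107,.0205,-13.6)
C=cam('wrist'); im=eyes.get_image('wrist'); cv2.imwrite('pics/w5.png',im)
print(proj(C,[[.428,.107,.067]]).round(0),ray(C,[(0,0)],0))
```

```text
total [0.0026 0.0012 0.1563] rows 4 each [0.0007 0.0003 0.0391] spin -0.0 rows 1 theta -13.6 J6 0.32 clock 9.2 F 0.3
[[323. 192.]] [[0.17190097 0.34276862 0.        ]]
```

View pics/w5.png

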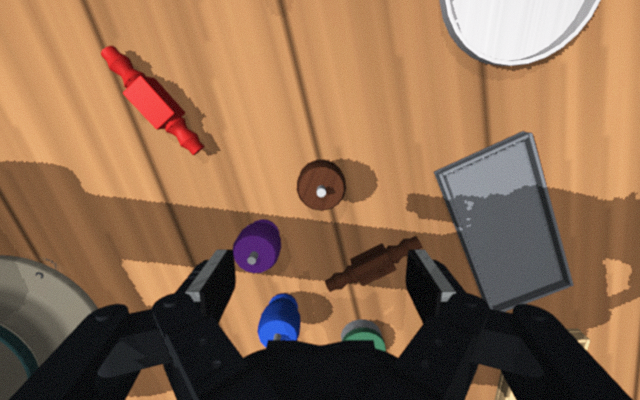

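Foot 2's screw is at (321,192), against a prediction of (323,192). Both purple and blue are clear of the fingers, so I'll descend.

Call:
servo_tool(
  increments=[
    {"slide": [0.002, 0.001, 0.039], "spin": 0},
    {"slide": [0, 0, 0.039], "spin": 0},
    {"slide": [0, 0, 0.039], "spin": 0},
    {"slide": [0, 0, 0.038], "spin": 0},
    {"slide": [0, 0, 0], "spin": 0},
    {"slide": [0, 0, 0], "spin": 0},
  ],
  hand=1,
)

```text
clock: 9.85
position: [0.428, 0.1063, 0.0222]
ee_rot: [-0.0, 0.786, 0.618, -0.001]
contact_force: [0.1, 0.0, 0.2]
width: 0.0851
```

Call:
servo_tool(
  increments=[
    {"slide": [0, 0, 0], "spin": 0},
    {"slide": [0, 0, 0], "spin": 0},
    {"slide": [0, 0, 0], "spin": 0},
    {"slide": [0, 0, 0], "spin": 0},
    {"slide": [0, 0, 0], "spin": 0},
    {"slide": [0, 0, 0], "spin": 0},
    {"slide": [0, 0, 0], "spin": 0},
  ],
  hand=0,
)

```text
clock: 10.55
position: [0.4288, 0.1072, 0.0241]
ee_rot: [0.001, 0.786, 0.619, 0.001]
contact_force: [-0.8, 0.1, 7.6]
width: 0.0464
```

Call:
servo_tool(
  increments=[
    {"slide": [0, 0, -0.04], "spin": 0},
    {"slide": [0, 0, -0.04], "spin": 0},
    {"slide": [0, 0, -0.04], "spin": 0},
    {"slide": [0, 0, 0], "spin": 0},
    {"slide": [0, 0, 0], "spin": 0},
  ],
)

```text
clock: 11.05
position: [0.4281, 0.1073, 0.1437]
ee_rot: [0.001, 0.786, 0.618, 0.002]
contact_force: [-0.7, -0.4, -0.4]
width: 0.0467
```

Run:
```python
from h import *
plan(.6561,-.2049,.14,-13.6)
```

```text
total [-0.2499  0.295   0.0044] rows 9 each [-0.0278  0.0328  0.0005] spin 0.0 rows 1 theta -13.6 J6 0.32 clock 11.05 F 0.9
```

Call:
servo_tool(
  increments=[
    {"slide": [-0.028, 0.033, 0], "spin": 0},
    {"slide": [-0.028, 0.033, 0], "spin": 0},
    {"slide": [-0.028, 0.033, 0], "spin": 0},
    {"slide": [-0.028, 0.033, 0], "spin": 0},
    {"slide": [-0.028, 0.033, 0], "spin": 0},
    {"slide": [-0.028, 0.033, 0], "spin": 0},
    {"slide": [-0.028, 0.033, 0], "spin": 0},
    {"slide": [-0.028, 0.033, 0], "spin": 0},
  ],
)

```text
clock: 11.85
position: [0.631, -0.1737, 0.1398]
ee_rot: [-0.002, 0.786, 0.618, -0.001]
contact_force: [0.2, 0.0, -1.2]
width: 0.0465
```

Call:
servo_tool(
  increments=[
    {"slide": [-0.026, 0.031, 0], "spin": 0},
    {"slide": [0, 0, 0], "spin": 0},
    {"slide": [0, 0, 0], "spin": 0},
    {"slide": [0, 0, 0], "spin": 0},
    {"slide": [0, 0, 0], "spin": 0},
  ],
)

```text
clock: 12.35
position: [0.6544, -0.2037, 0.1418]
ee_rot: [-0.001, 0.786, 0.619, -0.0]
contact_force: [-0.3, 0.0, -1.3]
width: 0.0465
```

Run:
```python
from h import *
plan(.6561,-.2049,.0289,-13.6)
cv2.imwrite('pics/w6.png',eyes.get_image('wrist'))
```

```text
total [-0.0008  0.0021  0.1129] rows 3 each [-0.0003  0.0007  0.0376] spin 0.1 rows 1 theta -13.5 J6 -0.17 clock 12.35 F 1.3
```

View pics/w6.png

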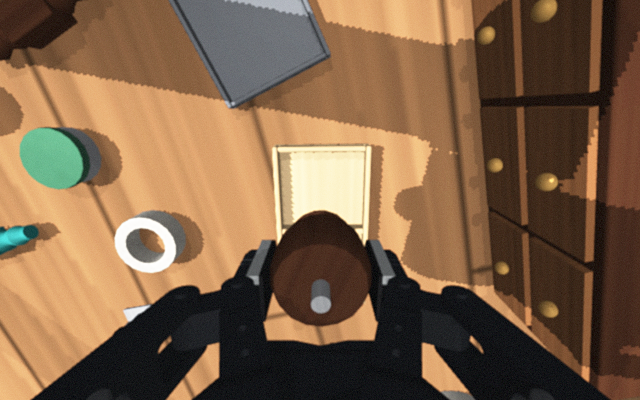

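The foot lines up with the near compartment: rim columns 273–371, foot at 321. Lowering it.

Call:
servo_tool(
  increments=[
    {"slide": [-0.001, 0.001, 0.035], "spin": 0},
    {"slide": [0, 0, 0.035], "spin": 0},
    {"slide": [0, 0, 0.028], "spin": 0},
    {"slide": [0, 0, 0.01], "spin": 0},
    {"slide": [0, 0, 0.004], "spin": 0},
    {"slide": [0, 0, 0.001], "spin": 0},
    {"slide": [0, 0, 0], "spin": 0},
    {"slide": [0, 0, 0], "spin": 0},
  ],
)

```text
clock: 13.2
position: [0.6573, -0.2068, 0.031]
ee_rot: [0.001, 0.786, 0.618, 0.001]
contact_force: [-0.4, 0.0, -0.8]
width: 0.0465
```

Run:
```python
from h import *
plan(.6561,-.2049,.0289,-13.6); print(manip.get_state()['contact_force'])
```

```text
total [ 0.0016 -0.0016  0.0021] rows 1 each [ 0.0016 -0.0016  0.0021] spin 0.0 rows 1 theta -13.6 J6 -0.17 clock 13.2 F 0.9
[-0.41449366  0.00421398 -0.75717918]
```

Call:
servo_tool(
  increments=[
    {"slide": [0, 0, 0.002], "spin": 0},
    {"slide": [0, 0, 0], "spin": 0},
    {"slide": [0, 0, 0], "spin": 0},
  ],
)

```text
clock: 13.5
position: [0.6573, -0.2069, 0.0291]
ee_rot: [0.001, 0.786, 0.618, 0.001]
contact_force: [-0.2, 0.5, 4.5]
width: 0.0465
```

Call:
servo_tool(
  increments=[
    {"slide": [0, 0, 0], "spin": 0},
    {"slide": [0, 0, 0], "spin": 0},
    {"slide": [0, 0, 0], "spin": 0},
    {"slide": [0, 0, 0], "spin": 0},
    {"slide": [0, 0, 0], "spin": 0},
    {"slide": [0, 0, 0], "spin": 0},
  ],
  hand=0.85,
)

```text
clock: 14.1
position: [0.6562, -0.2064, 0.0271]
ee_rot: [-0.0, 0.786, 0.618, -0.0]
contact_force: [-1.0, -0.3, -0.3]
width: 0.0725
```

Call:
servo_tool(
  increments=[
    {"slide": [0, 0, -0.03], "spin": 0},
    {"slide": [0, 0, -0.04], "spin": 0},
    {"slide": [0, 0, -0.04], "spin": 0},
    {"slide": [0, 0, -0.04], "spin": 0},
    {"slide": [0, 0, 0], "spin": 0},
  ],
)

```text
clock: 14.6
position: [0.6598, -0.2079, 0.1846]
ee_rot: [0.006, 0.786, 0.618, 0.003]
contact_force: [-0.2, 0.9, -0.7]
width: 0.0725
```

```bash
python3 -c "
from h import *
cv2.imwrite('pics/w7.png',eyes.get_image('wrist'))
plan(.461,-.007,.18)"
```

```text
total [ 0.1482 -0.2388 -0.0007] rows 6 each [ 0.0247 -0.0398 -0.0001] spin 0 rows 0 theta -13.6 J6 -0.17 clock 14.65 F 0.6
```

View pics/w7.png

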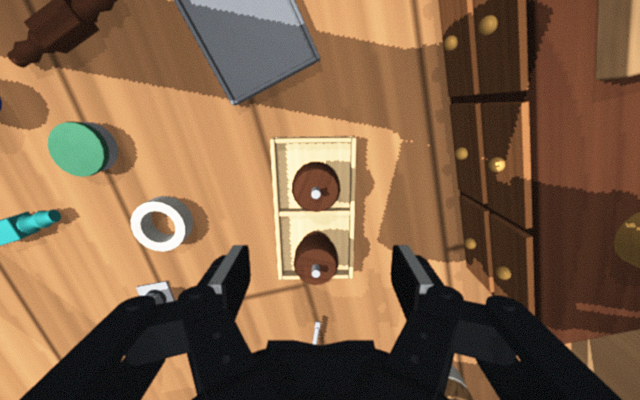

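Both feet stand one per compartment, with screws at (316,193) and (316,271). Next is the spindle. I'll hover and measure its axis.

Call:
servo_tool(
  increments=[
    {"slide": [0.025, -0.04, 0], "spin": 0},
    {"slide": [0.025, -0.04, 0], "spin": 0},
    {"slide": [0.025, -0.04, 0], "spin": 0},
    {"slide": [0.025, -0.04, 0], "spin": 0},
    {"slide": [0.025, -0.04, 0], "spin": 0},
    {"slide": [0.024, -0.039, 0], "spin": 0},
    {"slide": [0, 0, 0], "spin": 8.5},
    {"slide": [0, 0, 0], "spin": 8.5},
  ],
  hand=1,
)

```text
clock: 15.45
position: [0.4567, -0.0041, 0.1762]
ee_rot: [-0.001, 0.87, 0.494, -0.001]
contact_force: [0.5, -0.7, -0.0]
width: 0.0855
```

Call:
servo_tool(
  increments=[
    {"slide": [0, 0, 0], "spin": 8.5},
    {"slide": [0, 0, 0], "spin": 8.5},
    {"slide": [0, 0, 0], "spin": 8.5},
    {"slide": [0, 0, 0], "spin": 8.5},
    {"slide": [0, 0, 0], "spin": 8.5},
    {"slide": [0, 0, 0], "spin": 0},
    {"slide": [0, 0, 0], "spin": 0},
  ],
)

```text
clock: 16.15
position: [0.4583, -0.0053, 0.1764]
ee_rot: [-0.0, 0.989, 0.148, -0.001]
contact_force: [-0.3, -0.3, -0.1]
width: 0.0856
```

Run:
```python
from h import *
C0=cam('top'); e=ray(C0,[(321.5,186),(335.9,236.7)],.013); print(e.round(3),np.linalg.norm(e[0]-e[1]),np.degrees(np.arctan2(*(e[0]-e[1])[1::-1])))
plan(.461,-.007,.18)
C=cam('wrist'); im=eyes.get_image('wrist'); cv2.imwrite('pics/w8.png',im)
print(proj(C,e).round(0))
```

```text
[[ 0.519  0.007  0.013]
 [ 0.407 -0.024  0.013]] 0.1161340791116026 15.563631186943198
total [ 0.0021  0.0024 -0.0036] rows 1 each [ 0.0021  0.0024 -0.0036] spin 0 rows 0 theta -72.9 J6 1.11 clock 16.15 F 0.4
[[327. 121.]
 [323. 227.]]
```

View pics/w8.png

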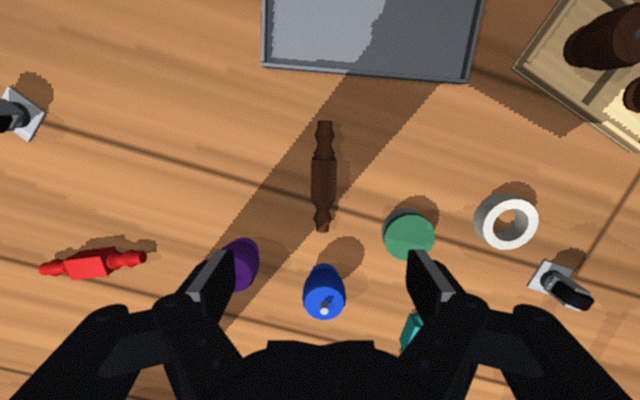

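Run:
```python
from h import *
C=cam('wrist'); e=ray(C,[(324.5,121),(322,231)],.013); d=e[0]-e[1]; a=np.degrees(np.arctan2(d[1],d[0])); print(e.round(4),np.linalg.norm(d),a, ray(C,[(323.3,178)],.02))
m=e.mean(0); print(m); plan(m[0],m[1],.005,a-90)
```

```text
[[ 0.5176  0.0088  0.013 ]
 [ 0.4019 -0.0244  0.013 ]] 0.12045450580850865 16.0103187561368 [[ 0.46253743 -0.00697013  0.02      ]]
[ 0.45975865 -0.00776653  0.013     ]
total [0.0007 0.0028 0.1716] rows 4 each [0.0002 0.0007 0.0429] spin 1.0 rows 1 theta -73.0 J6 1.11 clock 16.2 F 1.5
```

Call:
servo_tool(
  increments=[
    {"slide": [0.001, 0.003, 0.043], "spin": 1},
    {"slide": [0, 0, 0.043], "spin": 0},
    {"slide": [0, 0, 0.043], "spin": 0},
    {"slide": [0, 0, 0.036], "spin": 0},
    {"slide": [0, 0, 0], "spin": 0},
    {"slide": [0, 0, 0], "spin": 0},
    {"slide": [0, 0, 0], "spin": 0},
  ],
)

```text
clock: 16.9
position: [0.4625, -0.0082, 0.0139]
ee_rot: [0.001, 0.99, 0.139, 0.002]
contact_force: [0.8, -0.1, 0.3]
width: 0.0855
```

Run:
```python
from h import *
plan(.460,-.0077,.005)
```

```text
total [-0.0023 -0.0012  0.0089] rows 1 each [-0.0023 -0.0012  0.0089] spin 0 rows 0 theta -74.1 J6 1.12 clock 16.9 F 0.8
```

Call:
servo_tool(
  increments=[
    {"slide": [-0.001, -0.001, 0.006], "spin": 0},
    {"slide": [0, 0, 0.002], "spin": 0},
    {"slide": [0, 0, 0], "spin": 0},
    {"slide": [0, 0, 0], "spin": 0},
  ],
)

```text
clock: 17.3
position: [0.4598, -0.0073, 0.0046]
ee_rot: [0.0, 0.99, 0.138, 0.0]
contact_force: [1.0, -0.1, -0.0]
width: 0.0853
```

Call:
servo_tool(
  increments=[
    {"slide": [0, 0, 0], "spin": 0},
    {"slide": [0, 0, 0], "spin": 0},
    {"slide": [0, 0, 0], "spin": 0},
    {"slide": [0, 0, 0], "spin": 0},
    {"slide": [0, 0, 0], "spin": 0},
    {"slide": [0, 0, 0], "spin": 0},
    {"slide": [0, 0, 0], "spin": 0},
    {"slide": [0, 0, 0], "spin": 0},
  ],
  hand=0,
  newtons=30,
)

```text
clock: 18.1
position: [0.4598, -0.0073, 0.0044]
ee_rot: [0.0, 0.99, 0.138, 0.0]
contact_force: [-0.1, -0.1, 2.3]
width: 0.0255
```

Run:
```python
from h import *
plan(.460,-.0077,.005)
s=manip.get_state(); print(s['position'],s['contact_force'],s['width'])
```

```text
total [ 0.0001  0.0004 -0.0006] rows 1 each [ 0.0001  0.0004 -0.0006] spin 0 rows 0 theta -74.1 J6 1.13 clock 18.1 F 2.3
[ 0.45980245 -0.00732739  0.00441923] [-0.07286625 -0.12536182  2.30874835] 0.025535116986157094
```

Call:
servo_tool(
  increments=[
    {"slide": [0, 0, -0.03], "spin": 0},
    {"slide": [0, 0, -0.04], "spin": 0},
    {"slide": [0, 0, -0.03], "spin": 0},
    {"slide": [0, 0, 0], "spin": 0},
  ],
)

```text
clock: 18.5
position: [0.4625, -0.0077, 0.1079]
ee_rot: [0.001, 0.99, 0.138, 0.004]
contact_force: [1.2, -0.5, -0.6]
width: 0.0256
```

Run:
```python
from h import *
plan(.6203,-.0056,.11,12.6); print(manip.get_state()['width'])
```

```text
total [ 0.1523  0.0412 -0.0008] rows 4 each [ 0.0381  0.0103 -0.0002] spin -86.7 rows 11 theta -74.1 J6 1.13 clock 18.5 F 1.5
0.025595243105000717
```

Call:
servo_tool(
  increments=[
    {"slide": [0.038, 0.0103, 0], "spin": 0},
    {"slide": [0.038, 0.0103, 0], "spin": 0},
    {"slide": [0.038, 0.0103, 0], "spin": 0},
    {"slide": [0.038, 0.0103, 0], "spin": 0},
    {"slide": [0, 0, 0], "spin": -8.5},
    {"slide": [0, 0, 0], "spin": -8.5},
    {"slide": [0, 0, 0], "spin": -8.5},
    {"slide": [0, 0, 0], "spin": -8.5},
  ],
)

```text
clock: 19.3
position: [0.616, -0.0051, 0.1022]
ee_rot: [-0.001, 0.905, 0.425, -0.001]
contact_force: [-0.3, 0.1, -0.9]
width: 0.0252
```

Call:
servo_tool(
  increments=[
    {"slide": [0, 0, 0], "spin": -8.5},
    {"slide": [0, 0, 0], "spin": -8.5},
    {"slide": [0, 0, 0], "spin": -8.5},
    {"slide": [0, 0, 0], "spin": -8.5},
    {"slide": [0, 0, 0], "spin": -8.5},
    {"slide": [0, 0, 0], "spin": -8.5},
    {"slide": [0, 0, 0], "spin": -1.7},
    {"slide": [0, 0, 0], "spin": 0},
  ],
)

```text
clock: 20.1
position: [0.6164, -0.0052, 0.1031]
ee_rot: [-0.001, 0.626, 0.78, -0.0]
contact_force: [-0.5, -0.3, -1.0]
width: 0.0257
```

Run:
```python
from h import *
plan(.6203,-.0056,.009,12.6); print(manip.get_state()['width'])
cv2.imwrite('pics/w9.png',eyes.get_image('wrist'))
cv2.imwrite('pics/t9.png',eyes.get_image('top'))
```

```text
total [-0.0013  0.0039  0.0941] rows 2 each [-0.0007  0.002   0.0471] spin -0.1 rows 1 theta 12.5 J6 -0.34 clock 20.1 F 1.2
0.025660020130779913
```

View pics/w9.png

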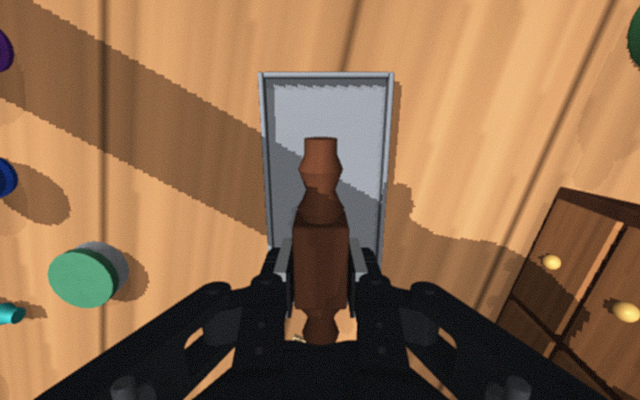

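The spindle is aligned with the tray, which spans columns 260–393 with its axis near 326. Lowering it with a +4 mm shift.

Call:
servo_tool(
  increments=[
    {"slide": [-0.001, 0.004, 0.03], "spin": 0},
    {"slide": [0, 0, 0.035], "spin": 0},
    {"slide": [0, 0, 0.02], "spin": 0},
    {"slide": [0, 0, 0.004], "spin": 0},
    {"slide": [0, 0, 0], "spin": 0},
    {"slide": [0, 0, 0], "spin": 0},
    {"slide": [0, 0, 0], "spin": 0},
  ],
)

```text
clock: 20.9
position: [0.6224, -0.0055, 0.0169]
ee_rot: [0.001, 0.625, 0.78, 0.001]
contact_force: [-1.2, -0.2, -1.2]
width: 0.0255
```

Run:
```python
from h import *
plan(.6203,-.0056,.009,12.6); print(manip.get_state()['contact_force'])
```

```text
total [ 0.0004 -0.0021  0.0079] rows 1 each [ 0.0004 -0.0021  0.0079] spin -0.0 rows 1 theta 12.6 J6 -0.34 clock 20.9 F 1.7
[-1.1915029  -0.17327497 -1.15132705]
```

Call:
servo_tool(
  increments=[
    {"slide": [0, -0.001, 0.005], "spin": 0},
    {"slide": [0, 0, 0.003], "spin": 0},
    {"slide": [0, 0, 0], "spin": 0},
    {"slide": [0, 0, 0], "spin": 0},
  ],
)

```text
clock: 21.3
position: [0.6205, -0.0057, 0.0084]
ee_rot: [0.0, 0.625, 0.78, 0.0]
contact_force: [-1.6, -0.1, 5.2]
width: 0.0254
```

Call:
servo_tool(
  increments=[
    {"slide": [0, 0, 0], "spin": 0},
    {"slide": [0, 0, 0], "spin": 0},
    {"slide": [0, 0, 0], "spin": 0},
    {"slide": [0, 0, 0], "spin": 0},
    {"slide": [0, 0, 0], "spin": 0},
  ],
  hand=0.5,
)

```text
clock: 21.8
position: [0.6201, -0.0056, 0.0071]
ee_rot: [-0.0, 0.625, 0.78, -0.0]
contact_force: [-0.1, 0.4, 0.2]
width: 0.0427
```

Call:
servo_tool(
  increments=[
    {"slide": [0, 0, -0.03], "spin": 0},
    {"slide": [0, 0, -0.04], "spin": 0},
    {"slide": [0, 0, -0.04], "spin": 0},
    {"slide": [0, 0, -0.04], "spin": 0},
    {"slide": [0, 0, 0], "spin": 0},
  ],
)

```text
clock: 22.3
position: [0.6242, -0.006, 0.1638]
ee_rot: [0.005, 0.625, 0.78, 0.003]
contact_force: [0.8, -0.7, 0.2]
width: 0.0425
```

Run:
```python
from h import *
cv2.imwrite('pics/w10.png',eyes.get_image('wrist'))
t,u=ray(cam('top'),[(179.5,225.5),(467.5,231)],.004); print(t,u)
plan(.425,.31,.18)
```

```text
[0.43145952 0.31554892 0.004     ] [ 0.42059022 -0.31362256  0.004     ]
total [ 0.3512 -0.1235 -0.0209] rows 8 each [ 0.0439 -0.0154 -0.0026] spin 0 rows 0 theta 12.6 J6 -0.34 clock 22.35 F 1.1
```

View pics/w10.png

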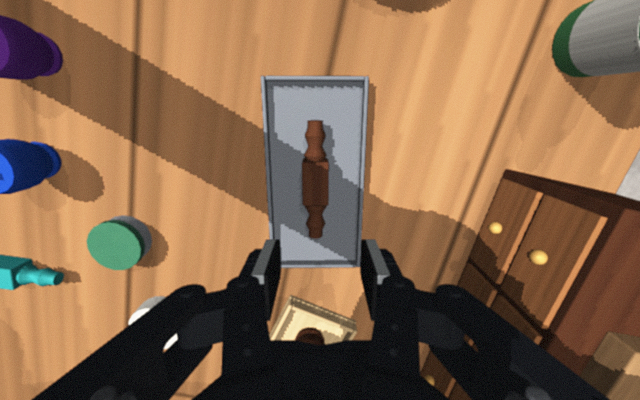

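The spindle lies flat in the tray, from (315,122) to (316,236). Castors next; I'll work out each plate's centre and axle angle from its corners in the top view.

Run:
```python
from h import *
C=cam('top')
for n,p,o in [('a',[(150,80),(293,147),(225,297),(75,230)],(160,205)),('b',[(87,96),(275,100),(255,266),(93,264)],(448,211))]:
    q=ray(C,(np.array(p)+.5)/9-.5+np.array(o),.004)[:,:2]
    print(n,q.mean(0).round(4),'sides',np.linalg.norm(q-np.roll(q,-1,0),axis=1).round(3))
    d=(q[1]-q[0]+q[2]-q[3]); a=np.degrees(np.arctan2(d[1],d[0])); print('wheel dir',a,'axle',a+90)
plan(.43,.315,.18)
```

```text
a [0.4315 0.314 ] sides [0.039 0.039 0.04  0.04 ]
wheel dir -114.1832044158428 axle -24.183204415842795
b [ 0.4213 -0.3132] sides [0.046 0.041 0.04  0.041]
wheel dir -90.87774211140416 axle -0.8777421114041601
total [ 0.355  -0.1176 -0.0209] rows 8 each [ 0.0444 -0.0147 -0.0026] spin 0 rows 0 theta 12.6 J6 -0.34 clock 22.35 F 1.1
```

Call:
servo_tool(
  increments=[
    {"slide": [0.044, -0.0148, -0.003], "spin": 0},
    {"slide": [0.044, -0.0148, -0.003], "spin": 0},
    {"slide": [0.044, -0.0148, -0.003], "spin": 0},
    {"slide": [0.044, -0.0148, -0.003], "spin": 0},
    {"slide": [0.044, -0.0148, -0.003], "spin": 0},
    {"slide": [0.044, -0.0148, -0.003], "spin": 0},
    {"slide": [0.044, -0.0148, -0.002], "spin": 0},
    {"slide": [0.044, -0.0148, 0], "spin": 0},
  ],
  hand=0.8,
)

```text
clock: 23.15
position: [0.4259, 0.3131, 0.176]
ee_rot: [-0.0, 0.625, 0.78, -0.001]
contact_force: [0.3, 0.9, -0.5]
width: 0.0684
```

Call:
servo_tool(
  increments=[
    {"slide": [0, 0, 0], "spin": 8.5},
    {"slide": [0, 0, 0], "spin": 8.5},
    {"slide": [0, 0, 0], "spin": 8.5},
    {"slide": [0, 0, 0], "spin": 8.5},
    {"slide": [0, 0, 0], "spin": 2.8},
    {"slide": [0, 0, 0], "spin": 0},
    {"slide": [0, 0, 0], "spin": 0},
  ],
)

```text
clock: 23.85
position: [0.4273, 0.3117, 0.1761]
ee_rot: [-0.0, 0.839, 0.544, -0.001]
contact_force: [-0.1, 0.4, 0.6]
width: 0.0684
```

Run:
```python
from h import *
plan(.4315,.314,.0185,-24.2)
C=cam('wrist'); im=eyes.get_image('wrist'); cv2.imwrite('pics/w11.png',im)
cv2.imwrite('pics/w11c.png',cv2.resize(im[100:300,220:420],None,fx=3,fy=3,interpolation=cv2.INTER_CUBIC))
print(proj(C,[[.4315,.314,.004],[.4315,.314,.054]]).round(0))
```

```text
total [0.0041 0.0032 0.1576] rows 4 each [0.001  0.0008 0.0394] spin 0.1 rows 1 theta -24.1 J6 0.92 clock 23.85 F 0.8
[[324. 175.]
 [325. 187.]]
```

View pics/w11c.png

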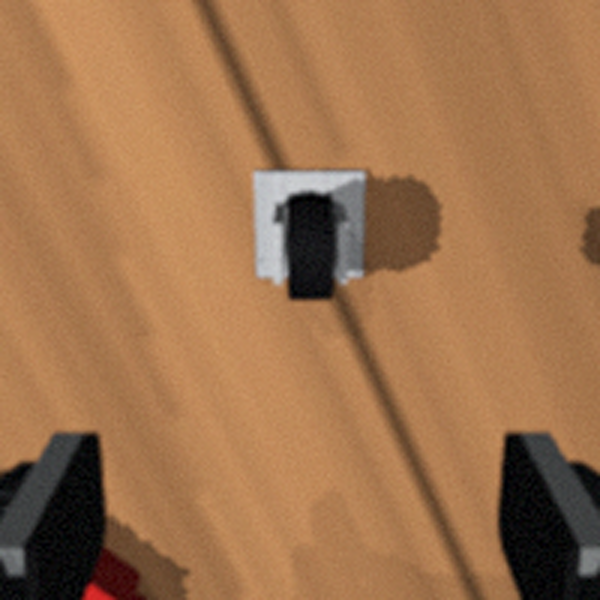

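The castor is square to the jaws. Its plate centre is at (323,175), against a prediction of (324,175). Descending.

Call:
servo_tool(
  increments=[
    {"slide": [0.004, 0.003, 0.04], "spin": 0},
    {"slide": [0, 0, 0.04], "spin": 0},
    {"slide": [0, 0, 0.04], "spin": 0},
    {"slide": [0, 0, 0.033], "spin": 0},
    {"slide": [0, 0, 0], "spin": 0},
    {"slide": [0, 0, 0], "spin": 0},
    {"slide": [0, 0, 0], "spin": 0},
  ],
)

```text
clock: 24.6
position: [0.4338, 0.3154, 0.026]
ee_rot: [0.0, 0.84, 0.543, 0.002]
contact_force: [0.2, 0.9, 0.8]
width: 0.0684
```

Run:
```python
from h import *
plan(.4312,.314,.0185,-24.2)
```

```text
total [-0.0023 -0.0018  0.0075] rows 1 each [-0.0023 -0.0018  0.0075] spin 0.0 rows 1 theta -24.2 J6 0.92 clock 24.6 F 1.2
```

Call:
servo_tool(
  increments=[
    {"slide": [-0.001, -0.001, 0.005], "spin": 0},
    {"slide": [0, 0, 0.001], "spin": 0},
    {"slide": [0, 0, 0], "spin": 0},
    {"slide": [0, 0, 0], "spin": 0},
  ],
)

```text
clock: 25.0
position: [0.4311, 0.3141, 0.0187]
ee_rot: [0.0, 0.84, 0.543, 0.0]
contact_force: [0.6, -0.3, 0.1]
width: 0.0684
```

Call:
servo_tool(
  increments=[
    {"slide": [0, 0, 0], "spin": 0},
    {"slide": [0, 0, 0], "spin": 0},
    {"slide": [0, 0, 0], "spin": 0},
    {"slide": [0, 0, 0], "spin": 0},
    {"slide": [0, 0, 0], "spin": 0},
    {"slide": [0, 0, 0], "spin": 0},
    {"slide": [0, 0, 0], "spin": 0},
  ],
  hand=0,
  newtons=40,
)

```text
clock: 25.7
position: [0.4312, 0.3142, 0.0185]
ee_rot: [-0.0, 0.84, 0.543, 0.0]
contact_force: [0.8, 0.3, 2.1]
width: 0.0233
```

Run:
```python
from h import *
s=manip.get_state(); print(s['position'],s['contact_force'],s['width'])
```

```text
[0.43118861 0.31415235 0.01846679] [0.78825291 0.25276532 2.07606301] 0.023295181859090006
```

Call:
servo_tool(
  increments=[
    {"slide": [0, 0, -0.03], "spin": 0},
    {"slide": [0, 0, -0.04], "spin": 0},
    {"slide": [0, 0, -0.04], "spin": 0},
    {"slide": [0, 0, 0], "spin": 0},
  ],
)

```text
clock: 26.1
position: [0.4342, 0.3159, 0.1334]
ee_rot: [0.0, 0.84, 0.543, 0.005]
contact_force: [1.4, 0.3, -0.8]
width: 0.0232
```

Run:
```python
from h import *
# castor a at tin centre + 30 mm along tool x (perp to axle), keep theta -24.2
a=np.radians(-24.2); ex=np.array([-np.sin(a),np.cos(a)]); c=np.array([.6455,.240]); print(c+.03*ex,c-.03*ex)
x,y=c+.03*ex; plan(x,y,.13,-24.2)
```

```text
[0.65779769 0.2673636 ] [0.63320231 0.2126364 ]
total [0.0474 0.2238 0.0052] rows 5 each [0.0095 0.0448 0.001 ] spin 0.0 rows 1 theta -24.2 J6 0.92 clock 26.1 F 1.6
```

Call:
servo_tool(
  increments=[
    {"slide": [0.0095, 0.044, 0], "spin": 0},
    {"slide": [0.0095, 0.044, 0], "spin": 0},
    {"slide": [0.0095, 0.044, 0], "spin": 0},
    {"slide": [0.0095, 0.044, 0], "spin": 0},
    {"slide": [0.0095, 0.044, 0], "spin": 0},
    {"slide": [0, 0, 0], "spin": 0},
    {"slide": [0, 0, 0], "spin": 0},
    {"slide": [0, 0, 0], "spin": 0},
  ],
)

```text
clock: 26.9
position: [0.6493, 0.2671, 0.127]
ee_rot: [-0.001, 0.84, 0.543, -0.002]
contact_force: [-0.6, -0.3, -0.4]
width: 0.0232
```

Run:
```python
from h import *
plan(.6578,.2674,.0227,-24.2)
C=cam('wrist'); im=eyes.get_image('wrist'); cv2.imwrite('pics/w12.png',im)
t=np.linspace(0,2*np.pi,8,endpoint=False); print(proj(C,np.c_[.6455+.072*np.cos(t),.24+.072*np.sin(t),0*t+.018]).round(0).tolist())
```

```text
total [0.0039 0.008  0.1043] rows 3 each [0.0013 0.0027 0.0348] spin 0.0 rows 1 theta -24.2 J6 0.71 clock 26.9 F 0.8
[[404.0, 192.0], [361.0, 149.0], [296.0, 151.0], [255.0, 195.0], [261.0, 251.0], [303.0, 286.0], [359.0, 284.0], [401.0, 248.0]]
```

View pics/w12.png

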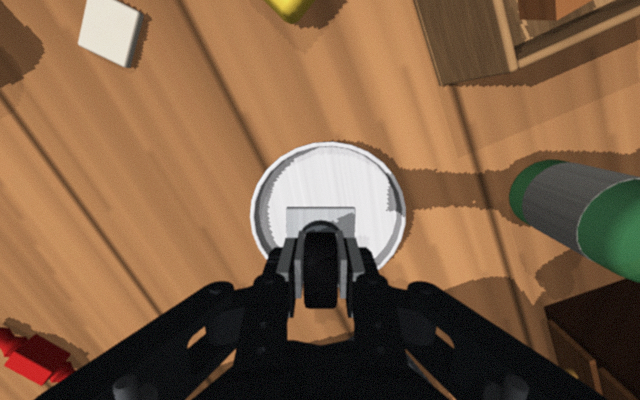

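The dish rim spans columns 250–406, matching the projection, and the castor is level over it. Lowering.

Call:
servo_tool(
  increments=[
    {"slide": [0.004, 0.008, 0.03], "spin": 0},
    {"slide": [0, 0, 0.035], "spin": 0},
    {"slide": [0, 0, 0.028], "spin": 0},
    {"slide": [0, 0, 0.005], "spin": 0},
    {"slide": [0, 0, 0], "spin": 0},
    {"slide": [0, 0, 0], "spin": 0},
    {"slide": [0, 0, 0], "spin": 0},
  ],
)

```text
clock: 27.65
position: [0.6612, 0.2681, 0.0327]
ee_rot: [0.001, 0.84, 0.543, 0.002]
contact_force: [0.0, 0.4, -1.0]
width: 0.0236
```

Run:
```python
from h import *
plan(.6578,.2674,.0222,-24.2); print(manip.get_state()['contact_force'])
```

```text
total [-0.0021 -0.0029  0.0105] rows 1 each [-0.0021 -0.0029  0.0105] spin 0.0 rows 1 theta -24.2 J6 0.71 clock 27.65 F 1.0
[ 0.03185955  0.3696959  -0.98155539]
```

Call:
servo_tool(
  increments=[
    {"slide": [-0.002, -0.002, 0.004], "spin": 0},
    {"slide": [0, 0, 0.003], "spin": 0},
    {"slide": [0, 0, 0.002], "spin": 0},
    {"slide": [0, 0, 0], "spin": 0},
    {"slide": [0, 0, 0], "spin": 0},
  ],
)

```text
clock: 28.15
position: [0.6572, 0.2664, 0.0225]
ee_rot: [-0.0, 0.84, 0.543, 0.0]
contact_force: [-2.0, -1.4, 5.9]
width: 0.0236
```

Run:
```python
from h import *
plan(.6578,.2674,.0222,-24.2); print(manip.get_state()['contact_force'])
```

```text
total [0.0011 0.0001 0.0003] rows 1 each [0.0011 0.0001 0.0003] spin -0.0 rows 1 theta -24.2 J6 0.71 clock 28.15 F 6.4
[-2.00280628 -1.35015545  5.8746576 ]
```

In contact with the floor; release.

Call:
servo_tool(
  increments=[
    {"slide": [0, 0, 0], "spin": 0},
    {"slide": [0, 0, 0], "spin": 0},
    {"slide": [0, 0, 0], "spin": 0},
    {"slide": [0, 0, 0], "spin": 0},
    {"slide": [0, 0, 0], "spin": 0},
  ],
  hand=0.55,
)

```text
clock: 28.65
position: [0.6573, 0.2665, 0.0211]
ee_rot: [-0.0, 0.84, 0.543, -0.0]
contact_force: [-0.0, -0.2, -0.0]
width: 0.0467
```

Call:
servo_tool(
  increments=[
    {"slide": [0, 0, -0.03], "spin": 0},
    {"slide": [0, 0, -0.04], "spin": 0},
    {"slide": [0, 0, -0.04], "spin": 0},
    {"slide": [0, 0, -0.045], "spin": 0},
    {"slide": [0, 0, 0], "spin": 0},
  ],
)

```text
clock: 29.15
position: [0.6614, 0.2678, 0.1846]
ee_rot: [0.002, 0.84, 0.543, 0.007]
contact_force: [0.9, 0.7, -0.0]
width: 0.047
```

Run:
```python
from h import *
cv2.imwrite('pics/w13.png',eyes.get_image('wrist'))
plan(.421,-.312,.18,-.9)
```

```text
total [-0.6261  0.0197 -0.0025] rows 14 each [-0.0447  0.0014 -0.0002] spin -23.3 rows 3 theta -24.2 J6 0.71 clock 29.2 F 0.7
```

View pics/w13.png

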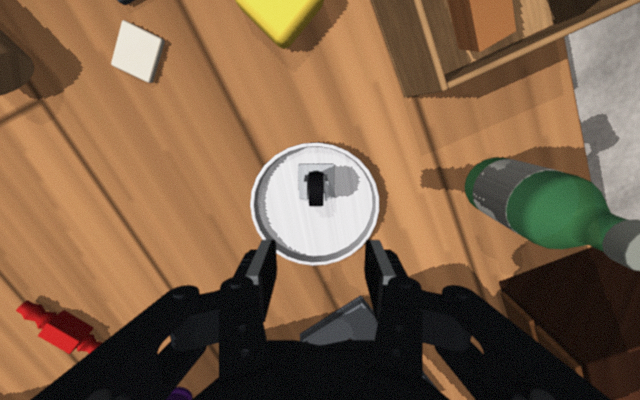

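Castor 1 is flat in the dish with its wheel up at (317,185). Now castor 2.

Call:
servo_tool(
  increments=[
    {"slide": [-0.0445, 0.0014, 0], "spin": 0},
    {"slide": [-0.0445, 0.0014, 0], "spin": 0},
    {"slide": [-0.0445, 0.0014, 0], "spin": 0},
    {"slide": [-0.0445, 0.0014, 0], "spin": 0},
    {"slide": [-0.0445, 0.0014, 0], "spin": 0},
    {"slide": [-0.0445, 0.0014, 0], "spin": 0},
    {"slide": [-0.0445, 0.0014, 0], "spin": 0},
    {"slide": [-0.0445, 0.0014, 0], "spin": 0},
  ],
  hand=0.8,
)

```text
clock: 30.0
position: [0.5198, -0.064, 0.175]
ee_rot: [-0.001, 0.84, 0.543, -0.001]
contact_force: [0.8, -0.9, -0.1]
width: 0.0683
```

Call:
servo_tool(
  increments=[
    {"slide": [-0.0445, 0.0014, 0], "spin": 0},
    {"slide": [-0.0445, 0.0014, 0], "spin": 0},
    {"slide": [-0.0445, 0.0014, 0], "spin": 0},
    {"slide": [-0.0445, 0.0014, 0], "spin": 0},
    {"slide": [-0.0445, 0.0014, 0], "spin": 0},
    {"slide": [-0.044, 0.0014, 0], "spin": 0},
    {"slide": [0, 0, 0], "spin": -8.5},
    {"slide": [0, 0, 0], "spin": -8.5},
  ],
)

```text
clock: 30.8
position: [0.4185, -0.3103, 0.1747]
ee_rot: [-0.001, 0.749, 0.662, -0.0]
contact_force: [-0.1, 0.3, -0.4]
width: 0.0682
```

Call:
servo_tool(
  increments=[
    {"slide": [0, 0, 0], "spin": -6.3},
    {"slide": [0, 0, 0], "spin": 0},
    {"slide": [0, 0, 0], "spin": 0},
    {"slide": [0, 0, 0], "spin": 0},
  ],
)

```text
clock: 31.2
position: [0.4199, -0.309, 0.1758]
ee_rot: [-0.0, 0.713, 0.701, 0.0]
contact_force: [-0.3, -0.4, -0.9]
width: 0.0684
```

Run:
```python
from h import *
plan(.421,-.312,.0185,-.9)
C=cam('wrist'); im=eyes.get_image('wrist'); cv2.imwrite('pics/w14.png',im)
cv2.imwrite('pics/w14c.png',cv2.resize(im[100:300,220:420],None,fx=3,fy=3,interpolation=cv2.INTER_CUBIC))
print(proj(C,[[.421,-.312,.004],[.421,-.312,.054]]).round(0))
```

```text
total [-0.0031  0.0013  0.1573] rows 4 each [-0.0008  0.0003  0.0393] spin -0.1 rows 1 theta -1.0 J6 -0.75 clock 31.2 F 1.0
[[322. 182.]
 [323. 195.]]
```

View pics/w14c.png

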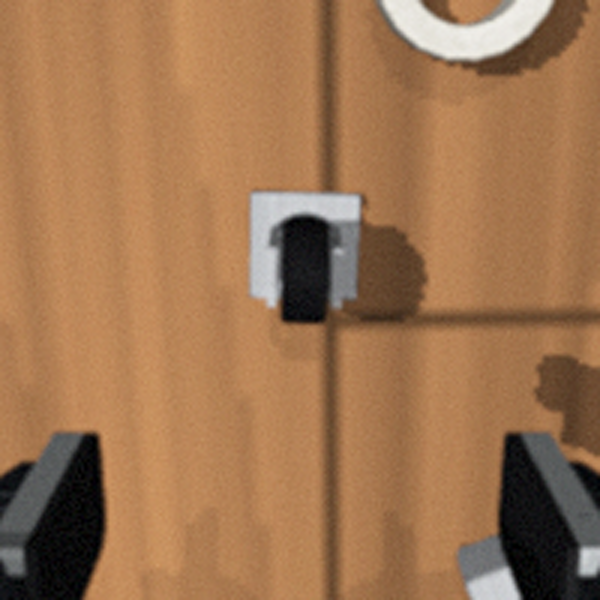

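The plate centre is at (321,181), against a prediction of (322,182), and it is rotated about 1.5° clockwise. Descending with that correction.

Call:
servo_tool(
  increments=[
    {"slide": [-0.003, 0.001, 0.04], "spin": 1.5},
    {"slide": [0, 0, 0.04], "spin": 0},
    {"slide": [0, 0, 0.04], "spin": 0},
    {"slide": [0, 0, 0.033], "spin": 0},
    {"slide": [0, 0, 0], "spin": 0},
    {"slide": [0, 0, 0], "spin": 0},
    {"slide": [0, 0, 0], "spin": 0},
  ],
)

```text
clock: 31.95
position: [0.4223, -0.3135, 0.0251]
ee_rot: [0.002, 0.722, 0.692, 0.0]
contact_force: [-0.3, -0.4, -0.3]
width: 0.0682
```

Run:
```python
from h import *
plan(.421,-.312,.0185)
```

```text
total [ 0.0014 -0.0014  0.0065] rows 1 each [ 0.0014 -0.0014  0.0065] spin 0 rows 0 theta -2.4 J6 -0.73 clock 31.95 F 0.6
```

Call:
servo_tool(
  increments=[
    {"slide": [0, 0, 0.004], "spin": 0},
    {"slide": [0, 0, 0.001], "spin": 0},
    {"slide": [0, 0, 0], "spin": 0},
    {"slide": [0, 0, 0], "spin": 0},
  ],
)

```text
clock: 32.35
position: [0.4211, -0.3125, 0.0187]
ee_rot: [0.0, 0.722, 0.692, 0.0]
contact_force: [0.8, -0.9, -0.1]
width: 0.068
```

Call:
servo_tool(
  increments=[
    {"slide": [0, 0, 0], "spin": 0},
    {"slide": [0, 0, 0], "spin": 0},
    {"slide": [0, 0, 0], "spin": 0},
    {"slide": [0, 0, 0], "spin": 0},
    {"slide": [0, 0, 0], "spin": 0},
    {"slide": [0, 0, 0], "spin": 0},
    {"slide": [0, 0, 0], "spin": 0},
  ],
  hand=0,
  newtons=40,
)

```text
clock: 33.05
position: [0.4211, -0.3125, 0.0184]
ee_rot: [0.0, 0.722, 0.692, 0.0]
contact_force: [0.1, -1.3, 1.6]
width: 0.0233
```

Call:
servo_tool(
  increments=[
    {"slide": [0, 0, -0.03], "spin": 0},
    {"slide": [0, 0, -0.04], "spin": 0},
    {"slide": [0, 0, -0.04], "spin": 0},
    {"slide": [0, 0, -0.02], "spin": 0},
    {"slide": [0, 0, 0], "spin": 0},
    {"slide": [0, 0, 0], "spin": 0},
  ],
)

```text
clock: 33.65
position: [0.4205, -0.3118, 0.1476]
ee_rot: [-0.0, 0.722, 0.692, 0.0]
contact_force: [-0.3, 0.0, -1.1]
width: 0.0234
```

Run:
```python
from h import *
plan(.6332,.2126,.15,-24.2)
```

```text
total [ 0.5329  0.1905 -0.0021] rows 12 each [ 0.0444  0.0159 -0.0002] spin 21.8 rows 3 theta -2.4 J6 -0.73 clock 33.65 F 1.1
```

Call:
servo_tool(
  increments=[
    {"slide": [0.0444, 0.0159, 0], "spin": 0},
    {"slide": [0.0444, 0.0159, 0], "spin": 0},
    {"slide": [0.0444, 0.0159, 0], "spin": 0},
    {"slide": [0.0444, 0.0159, 0], "spin": 0},
    {"slide": [0.0444, 0.0159, 0], "spin": 0},
    {"slide": [0.0444, 0.0159, 0], "spin": 0},
    {"slide": [0.0444, 0.0159, 0], "spin": 0},
    {"slide": [0.0444, 0.0159, 0], "spin": 0},
  ],
)

```text
clock: 34.45
position: [0.5618, 0.0392, 0.1456]
ee_rot: [-0.002, 0.722, 0.692, -0.002]
contact_force: [0.7, -0.6, -1.0]
width: 0.0232
```

Call:
servo_tool(
  increments=[
    {"slide": [0.0444, 0.0159, 0], "spin": 0},
    {"slide": [0.0444, 0.0159, 0], "spin": 0},
    {"slide": [0.0444, 0.0159, 0], "spin": 0},
    {"slide": [0.0444, 0.0159, 0], "spin": 0},
    {"slide": [0, 0, 0], "spin": 7.3},
    {"slide": [0, 0, 0], "spin": 7.3},
    {"slide": [0, 0, 0], "spin": 7.2},
    {"slide": [0, 0, 0], "spin": 0},
  ],
)

```text
clock: 35.25
position: [0.6325, 0.2119, 0.1451]
ee_rot: [-0.001, 0.839, 0.543, -0.003]
contact_force: [-0.6, 0.1, -1.5]
width: 0.0234
```

Call:
servo_tool(
  increments=[
    {"slide": [0, 0, 0], "spin": 0},
    {"slide": [0, 0, 0], "spin": 0},
  ],
)

```text
clock: 35.45
position: [0.6335, 0.2117, 0.1472]
ee_rot: [-0.0, 0.839, 0.544, -0.001]
contact_force: [-0.4, -0.3, -0.1]
width: 0.0234
```

Run:
```python
from h import *
plan(.6332,.2126,.0227,-24.2)
C=cam('wrist'); im=eyes.get_image('wrist'); cv2.imwrite('pics/w15.png',im)
```

```text
total [ 0.0008 -0.0004  0.1245] rows 3 each [ 0.0003 -0.0001  0.0415] spin 0.1 rows 1 theta -24.1 J6 0.64 clock 35.45 F 0.5
```

View pics/w15.png

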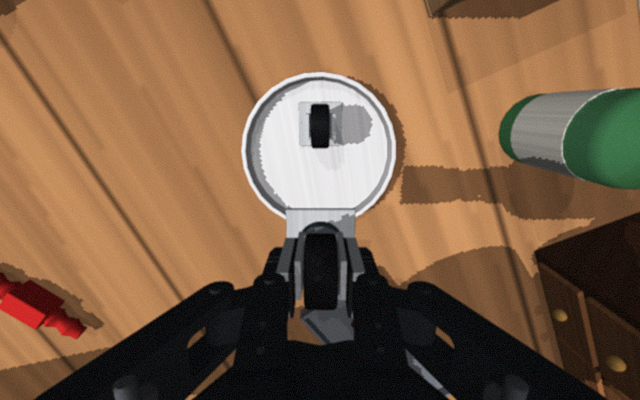

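The dish spans columns 243–396, with castor 1 at (320,122). The near half is free, so I'll lower castor 2.

Call:
servo_tool(
  increments=[
    {"slide": [0.001, 0, 0.04], "spin": 0},
    {"slide": [0, 0, 0.04], "spin": 0},
    {"slide": [0, 0, 0.028], "spin": 0},
    {"slide": [0, 0, 0.006], "spin": 0},
    {"slide": [0, 0, 0], "spin": 0},
    {"slide": [0, 0, 0], "spin": 0},
    {"slide": [0, 0, 0], "spin": 0},
  ],
)

```text
clock: 36.2
position: [0.636, 0.2133, 0.0365]
ee_rot: [0.001, 0.84, 0.543, 0.002]
contact_force: [-0.1, -0.7, -0.5]
width: 0.0237
```

Run:
```python
from h import *
plan(.6335,.213,.0222,-24.2); print(manip.get_state()['contact_force'])
```

```text
total [-0.0013 -0.0022  0.0143] rows 1 each [-0.0013 -0.0022  0.0143] spin 0.0 rows 1 theta -24.2 J6 0.64 clock 36.2 F 0.8
[-0.05798061 -0.69142972 -0.45101398]
```

Call:
servo_tool(
  increments=[
    {"slide": [0, 0, 0.005], "spin": 0},
    {"slide": [0, 0, 0.004], "spin": 0},
    {"slide": [0, 0, 0.002], "spin": 0},
    {"slide": [0, 0, 0.001], "spin": 0},
    {"slide": [0, 0, 0], "spin": 0},
    {"slide": [0, 0, 0], "spin": 0},
  ],
)

```text
clock: 36.8
position: [0.6341, 0.2129, 0.0224]
ee_rot: [-0.0, 0.84, 0.543, -0.0]
contact_force: [-0.8, 0.2, 3.0]
width: 0.0232
```

Run:
```python
from h import *
plan(.6335,.213,.0222,-24.2); print(manip.get_state()['contact_force'])
```

```text
total [-0.0001 -0.0006  0.0002] rows 1 each [-0.0001 -0.0006  0.0002] spin -0.0 rows 1 theta -24.2 J6 0.64 clock 36.8 F 3.1
[-0.77511578  0.17846212  3.02984506]
```

Call:
servo_tool(
  increments=[
    {"slide": [0, 0, 0], "spin": 0},
    {"slide": [0, 0, 0], "spin": 0},
    {"slide": [0, 0, 0], "spin": 0},
    {"slide": [0, 0, 0], "spin": 0},
    {"slide": [0, 0, 0], "spin": 0},
  ],
  hand=0.55,
)

```text
clock: 37.3
position: [0.6345, 0.213, 0.0223]
ee_rot: [-0.0, 0.84, 0.543, 0.0]
contact_force: [0.2, -0.3, -0.7]
width: 0.0466
```

Call:
servo_tool(
  increments=[
    {"slide": [0, 0, -0.03], "spin": 0},
    {"slide": [0, 0, -0.04], "spin": 0},
    {"slide": [0, 0, -0.04], "spin": 0},
    {"slide": [0, 0, -0.045], "spin": 0},
    {"slide": [0, 0, 0], "spin": 0},
  ],
)

```text
clock: 37.8
position: [0.6385, 0.2139, 0.1852]
ee_rot: [0.002, 0.84, 0.543, 0.007]
contact_force: [1.2, -0.5, 0.1]
width: 0.0467
```

Call:
servo_tool(
  increments=[
    {"slide": [0.04, -0.03, 0], "spin": 0},
    {"slide": [0.04, -0.03, 0], "spin": 0},
    {"slide": [0.04, -0.03, 0], "spin": 0},
    {"slide": [0.04, -0.03, 0], "spin": 0},
    {"slide": [0.04, -0.03, 0], "spin": 0},
    {"slide": [0.04, -0.03, 0], "spin": 0},
    {"slide": [0, 0, 0], "spin": 0},
    {"slide": [0, 0, 0], "spin": 0},
  ],
)

```text
clock: 38.6
position: [0.5676, 0.5066, 0.1759]
ee_rot: [0.0, 0.839, 0.544, -0.001]
contact_force: [0.0, -0.6, -0.7]
width: 0.0471
```

Run:
```python
from h import *
a=cv2.imread('pics/top0.png')
t=eyes.get_image('top'); s=eyes.get_image('scene'); cv2.imwrite('pics/tend.png',t[60:320]); 
cv2.imwrite('pics/send.png',cv2.resize(s[110:360,140:500],None,fx=2.2,fy=2.2,interpolation=cv2.INTER_CUBIC))
cv2.imwrite('pics/tend2.png',cv2.resize(t[85:185,170:490],None,fx=2.5,fy=2.5,interpolation=cv2.INTER_CUBIC))
st=manip.get_state(); print(st['clock'],st['position'],st['contact_force'])
```

```text
38.7 [0.56873103 0.50442259 0.17665483] [-0.65006536 -0.86622427 -0.37860347]
```

View pics/tend.png

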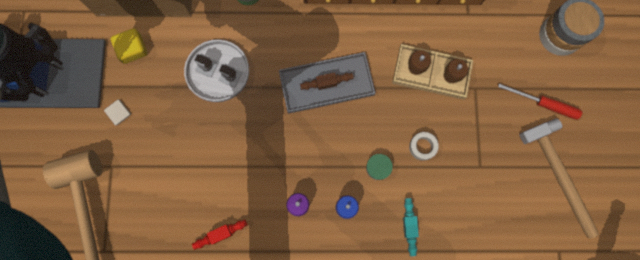

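View pics/send.png

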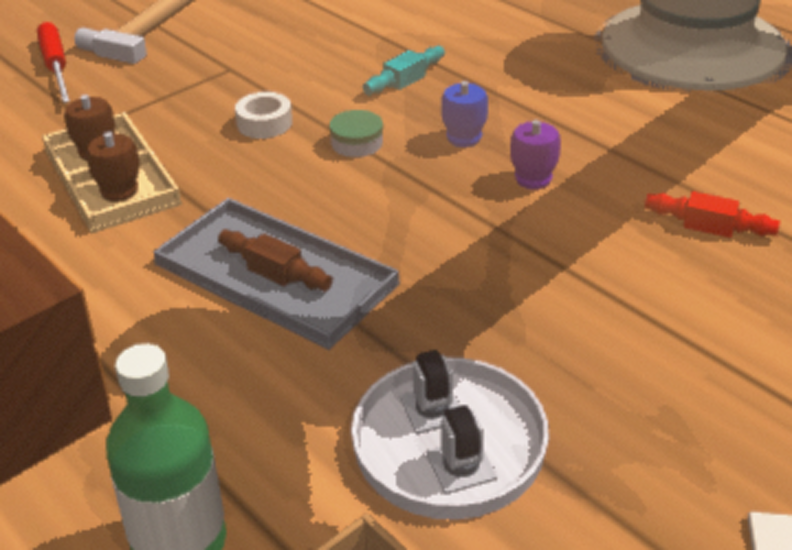

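View pics/tend2.png

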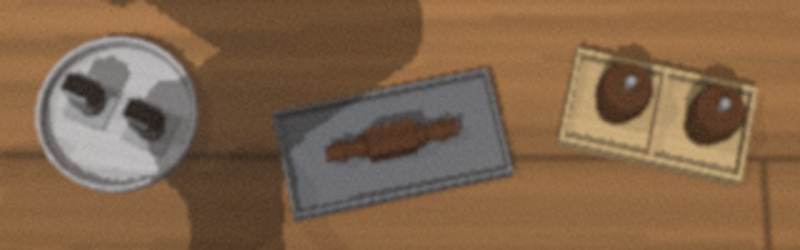

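Everything is in place and upright, and the tape and tin are unmoved. I'll raise the tool away from the blue item below it and hand in.

Call:
servo_tool(
  increments=[
    {"slide": [0, 0, -0.03], "spin": 0},
    {"slide": [0, 0, -0.03], "spin": 0},
    {"slide": [0, 0, 0], "spin": 0},
    {"slide": [0, 0, 0], "spin": 0},
    {"slide": [0, 0, 0], "spin": 0},
  ],
)

```text
clock: 39.2
position: [0.5686, 0.504, 0.2361]
ee_rot: [0.0, 0.84, 0.543, -0.001]
contact_force: [0.1, -0.1, 0.2]
width: 0.0471
```

```bash
python3 -c "
from h import *
s=manip.get_state(); print(s['clock'],s['contact_force'],abs(s['qd']).max()); print(manip.sign_off())"
```

```text
39.2 [ 0.11228483 -0.08237125  0.19912417] 0.012867683891143455
the job is handed in; nothing more can be done
None
```

I sorted the hardware in the order asked and handed it in at 39.2 s. Both feet stand upright, one in each box compartment. The spindle lies flat in the grey tray, and both castors sit on their plates in the round dish with their wheels up.

The last top and scene pictures show all five pieces in place. The tape roll, tack tin and the coloured look-alikes are where they started. The arm was clear, with about 0.2 N at the wrist. Contact force readings after each move stayed below 8 N.

No check failed. The first move calls were refused because each row needs both a slide and a spin; nothing moved, and I resent them. During fast moves the measured position ran up to about 10 mm off the command, so I checked it and corrected before most grasps and releases.

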